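# Sweep the steel offcuts off the grinding board into the scrap tray

## Task

Clear the grinder's board: use your fingers like a brush to sweep the three small steel offcuts along the board and off its end so that all three drop into the plain undivided tray that stands against that end. Only push them along, never lift them, and leave the small jar on the board, the whetstone and the oil bottle standing where they are.

Things in the scene. Friction and masses are not known exactly. Their poses are not given: they have to be found in the camera images.
- board: Fixed light wooden board, 240 mm along its x, 300 mm along its y, top 40 mm above the bench. Origin: centre of its underside on the bench; it may be turned a little on the bench. Along each of its two long edges (at x = +-120 mm, running along y) stands a dark steel fence 6 mm thick (inner faces at x = +-117 mm) that rises 10 mm above the board's top. Both ends (y = +-150 mm) are open, with no fence.
- tray: Fixed scrap tray, dark sheet steel, empty, undivided and open on top: 240 mm along x, 110 mm along y, 32 mm high, walls and floor 3 mm. It stands on the bench, turned as the board is, against one of the board's open ends (either the +y or the -y end), its nearer wall 1 mm from the board's end, its rim 8 mm below the board's top. Origin: centre of its underside.
- box: Fixed wooden box against the board's other open end, shorter than the tray: 150 mm along x, 110 mm along y, 32 mm high, walls 6 mm, with one partition in the middle and flat light-wood knife-handle scales lying in both halves. Nothing belongs in it. Origin: centre of its underside.
- block: Loose steel offcut lying flat on the board: rectangular block 34 mm (x) by 24 mm (y) by 14 mm high, about 90 g. Origin: centre of its underside.
- block_mid (a point): Centre of the rectangular block, 7 mm above its underside.
- slice: Loose steel offcut lying flat on the board: slice of round bar, 32 mm in diameter, 14 mm high, about 90 g. Origin: centre of its underside.
- slice_mid (a point): Centre of the round slice, 7 mm above its underside.
- angle: Loose steel offcut lying flat on the board: L shape 14 mm high, about 75 g; long leg 36 mm along x by 14 mm, short leg 14 mm wide at its -x end, reaching to +14 mm in y; it spans x from -18 to 18 mm, y from -13 to 14 mm about the origin, on its underside.
- angle_mid (a point): Point 7 mm above the origin of the L-shaped offcut, at half its height.
- jar: Loose upright jar of grey plastic with a steel lid, standing on the board among the offcuts, 44 mm in diameter, 42 mm high, about 150 g. Not to be moved; it may stand between an offcut and the tray. Origin: centre of its underside.
- whetstone: Loose whetstone on a wooden base, lying on the bench out to one side, beyond the tray or the box: 200 mm along x, 70 mm along y, 38 mm high in all. Not to be moved. Origin: centre of its underside.
- oil: Loose white oil bottle with a black cap, 52 mm in diameter, 90 mm high, standing on the bench out to the other side. Not to be moved. Origin: centre of its underside.

How it is judged (in metres and radians):
At the end, for the whole second after the job is handed in: All three offcuts lie at rest inside the plain tray: the centre of each within the tray's outline and below its rim (under 34 mm above the bench, slower than 20 mm/s). The jar, the whetstone and the oil bottle are each within 12 mm of where they stood at the start (x of block_mid in the frame of tray between -0.12 and 0.12 m and y of block_mid in the frame of tray between -0.055 and 0.055 m and height (world z) of each of block_mid, slice_mid, angle_mid below 0.034 m and linear speed of each of block, slice, angle below 0.02 m/s and x of slice_mid in the frame of tray between -0.12 and 0.12 m and y of slice_mid in the frame of tray between -0.055 and 0.055 m and x of angle_mid in the frame of tray between -0.12 and 0.12 m and y of angle_mid in the frame of tray between -0.055 and 0.055 m and distance of each of jar, whetstone, oil from where it was at the start of the episode below 0.012 m); the robot touches nothing.
It fails at once if an offcut is lifted: its centre rises more than 22 mm above the board's top (it lies at 7 mm) (height (world z) of any of block_mid, slice_mid, angle_mid above 0.062 m).
It fails at once if the jar, the whetstone or the oil bottle is shifted more than 12 mm or tipped more than about 17 degrees (distance of any of jar, whetstone, oil from where it was at the start of the episode above 0.012 m or angle between any of jar, whetstone, oil's own z axis and vertical above 0.3 rad).
It also fails if it takes over 72 s, if anything falls off the work surface, if the arm or the gripper's body presses on something with over 40 N, if the wrist force passes 120 N, or if a joint passes its speed limit or range.

## Robot

A 6-joint arm with a two-finger parallel gripper is mounted at the origin on the work surface. World frame = base frame: x ahead of the robot, y to its left, z up, the work surface at z = 0. Lengths are in m, angles in degrees, forces in N, time in s.
With the tool pointing down it reaches from about 0.4 to 0.825 m from the base axis. Payload 7 kg.
Tool frame: the origin (TCP) lies midway between the tips of the shut fingers; the grasp point (between the pads) lies r.grip_depth behind it (r.grip_depth is the distance from the TCP to the grasp point, in m); z points along the fingers, y is the direction in which the jaws open and shut (so a half turn about z gives the same grasp; the last joint's range is limited). The gripper opens to 88 mm and grips with 3 to 60 N. Pads are 19 mm wide; open, the fingers measure 130 mm over their backs; the gripper's body (78 mm by 193 mm) begins 47 mm behind the grasp point.
Start: joints at [-56.144, 20.546, 0.682, 0, -70.136, -16.507], TCP at [0.201, -0.644, 0.227] pointing down, gripper open.
Joint ranges: [-176.03, 176.03], [-82.01, 121.73], [-58.28, 71.71], [-173.87, 95.51], [-174.79, -0.11], [-173.66, 173.66]. Speed limits (degrees/s): [136.94, 136.94, 172.46, 180, 180, 180].

## Interface

Orientations are given as [roll, pitch, yaw] about the fixed x, y, z axes, in that order (R = Rz(yaw) Ry(pitch) Rx(roll)).
In Python, from plant import r, imaging, close_job gives the robot as it stands.
- The arm moves only by the tool step_arm, never from a script. Its argument "commands" is a list of rows, each a list of 2 entries, a list of its own where there are three numbers: the shift along the tool's x, y, z in mm, then the turn about the tool's z in degrees. In form: [[[x, y, z], twist], ...]. A call has 1 to 20 rows; each row shifts and turns the commanded pose from where the row before left it, along the tool's axes as they then stand; what a row does not reach is not made up. A row lasts 1/8 s, in which the tool goes at most 62.5 mm and 10.7 degrees, less where a joint would pass 70% of its speed; a pose out of reach is approached as far as the arm can. A call with a gripper value outside its range is refused whole. "gripper" is the closure, from 0 (fully open) to 1 (shut), set as the call begins (left out, the last holds). The fingers move at their own pace and stop on an object; "grip_force" is the grip in N (left out, the last holds). Time passes only in rows, so rows that do not move let the fingers close. It gives the time, the measured TCP pose, the force and the opening at its end, in the units of the state.
- r.get_state(): the state, without advancing time (a new reading comes with each control period).
- imaging.capture(name): name is "scene" or "side" or "wrist"; returns a dict with "img" (480x640x3 uint8, red, green, blue), "z_map" (480x640 float32, m along the optical axis (not along the pixel's ray), 0 where there is no reading), "vfov" (degrees; the focal length in pixels is half the picture's height over the tangent of half this angle, whatever the lens; pixels are square), "cx", "cy" (the principal point, pixels), "extrinsics" (4x4, takes a point from camera to world coordinates); the wrist camera has in their place "T_tool_cam" (4x4, takes a point from camera to tool coordinates, whose origin is the TCP and whose axes are the flange's). Camera axes: x right, y down, z forward; pixel columns grow to the right and rows downward; lengths in m; the calibration is good to about 2 mm. A picture is of the moment at which its call begins: read the wrist's pose just before it.
- close_job(): hands the job in, once; it reports no verdict.
The state is a dict: "time_s": time; "joints": joint angles; "qd": joint speeds; "joint_torque": joint torques, N m; "tcp_pos": TCP position; "eef_rot": TCP orientation; "contact_force": force on the tool from outside, world axes, zero at the start; "moment": the same for the moment, N m; "gripper_width": finger opening in m.
Only numpy, scipy, OpenCV 4.12 (cv2) and the standard library are available. Lean on these libraries where they do the work, as an engineer would, in place of code of your own. Each camera call takes 0.05 s, during which the arm holds its last target.

## Working session

There is one attempt and no reset: what is moved stays moved. The work goes in short steps, Python scripts to look and compute and a tool call to move; the robot and the scene stay as the last step left them, time stands still between calls to the robot, and variables do not carry over. Pictures are saved under pics/ and viewed, and the job is handed in when it is done.

Besides the shell and the picture viewer there is one more tool, called as name(argument=value, ...) on one line, values as JSON. step_arm: Moves the arm, as the interface text tells. Its arguments: {"type":"object","properties":{"commands":{"type":"array","items":{"type":"array"}},"gripper":{"type":"number"},"grip_force":{"type":"number"}},"required":["commands"]}

```bash
mkdir -p pics; ls
python3 - <<'E'
from plant import r, imaging
import cv2,pickle
print(r.get_state(), r.grip_depth)
d={}
for n in ["scene","side","wrist"]:
    c=imaging.capture(n); d[n]=c
    cv2.imwrite(f"pics/{n}0.png",c["img"][:,:,::-1])
    print(n,c["vfov"],c["cx"],c["cy"],c.get("extrinsics",c.get("T_tool_cam")))
pickle.dump(d,open("cap0.pkl","wb"))
E
```

```text
pics
{'time_s': 0.0, 'joints': array([-5.61447740e+01,  2.05907085e+01,  6.32827419e-01, -2.03970757e-02,
       -7.01347281e+01, -1.65077041e+01]), 'qd': array([-0.08990837, -0.05651459,  0.08722774, -0.09685648,  0.07692984,
       -0.06613163]), 'joint_torque': array([-1.89130878e-03, -5.82725251e+01,  2.93052614e+01,  6.99729592e+00,
        6.85297549e-03, -1.68699376e-04]), 'tcp_pos': array([ 0.20109953, -0.64383138,  0.22562282]), 'eef_rot': array([ 1.79905759e+02, -7.93281164e-03, -1.62659418e+02]), 'contact_force': array([ 0.63150236, -0.03026276, -0.81352105]), 'moment': array([-0.03241005, -0.02378089, -0.04471392]), 'gripper_width': 0.08764513068264443} 0.0188
scene 47.3448642627115 317.96313729080674 238.23675959596298 [[-0.5726089   0.70769627 -0.41386597  1.07476723]
 [ 0.81971683  0.50256092 -0.27476689  0.34214888]
 [ 0.01354136 -0.49658686 -0.8678814   1.09888858]
 [ 0.          0.          0.          1.        ]]
side 50.0899658459275 318.14065934911537 240.28975533226176 [[-0.84787212 -0.35138938  0.39703699  0.14902436]
 [-0.53018343  0.55584858 -0.64026392  0.67253112]
 [ 0.00428949 -0.75336436 -0.65758934  0.75865694]
 [ 0.          0.          0.          1.        ]]
wrist 61.612126513633434 321.2326107910325 233.5319380128899 [[-4.62014026e-05 -9.65586254e-01 -2.60083033e-01  6.93200132e-02]
 [ 9.99999319e-01 -3.47935615e-04  1.11410757e-03 -3.15759730e-04]
 [-1.16625911e-03 -2.60082804e-01  9.65585612e-01 -1.57695621e-01]
 [ 0.00000000e+00  0.00000000e+00  0.00000000e+00  1.00000000e+00]]
```

View pics/scene0.png

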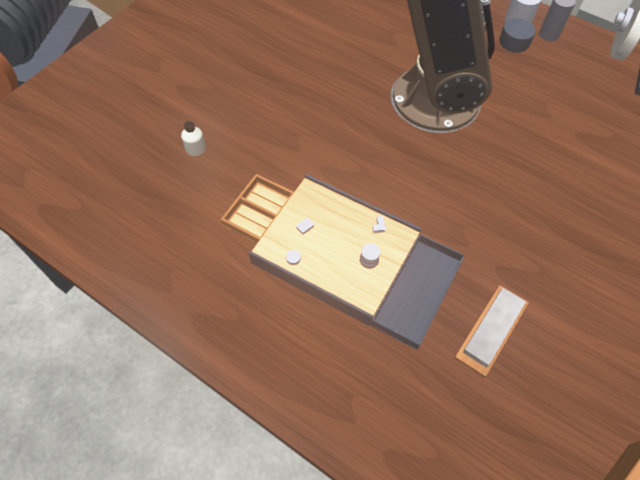

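View pics/side0.png

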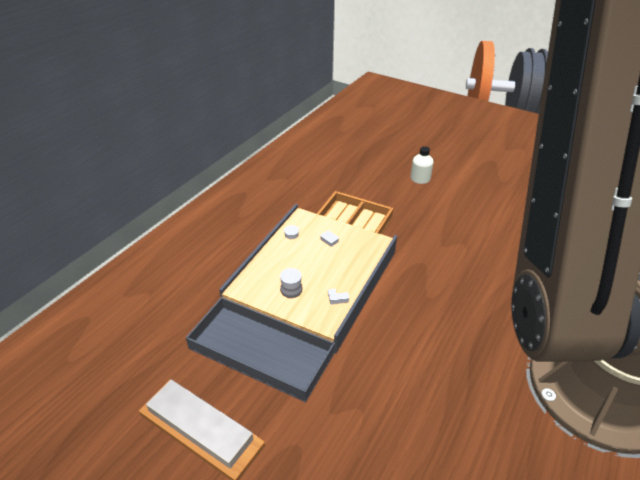

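View pics/wrist0.png

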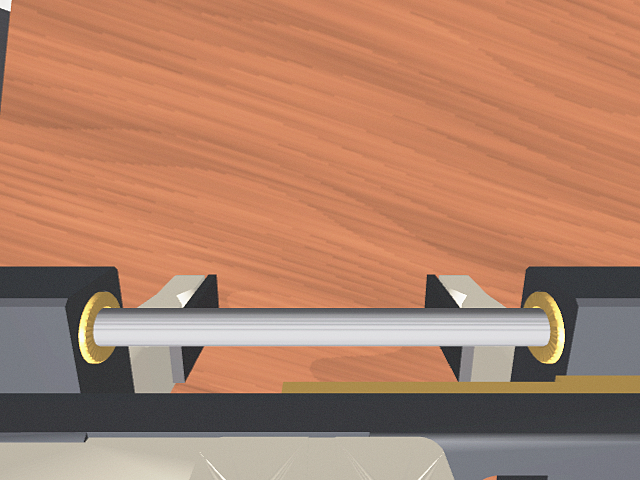

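```bash
cat > h.py <<'E'
import numpy as np, cv2
def cam(c,T=None):
    f=240/np.tan(np.radians(c["vfov"]/2)); return f,c["cx"],c["cy"],(c["extrinsics"] if T is None else T)
def ray(c,uv,z,T=None):
    f,cx,cy,E=cam(c,T); uv=np.atleast_2d(uv).astype(float)
    d=np.c_[(uv[:,0]-cx)/f,(uv[:,1]-cy)/f,np.ones(len(uv))]@E[:3,:3].T
    o=E[:3,3]; t=(z-o[2])/d[:,2]; return (o+d*t[:,None])
def cloud(c,T=None):
    f,cx,cy,E=cam(c,T); v,u=np.mgrid[:480,:640]; Z=c["z_map"]
    p=np.stack([(u-cx)/f*Z,(v-cy)/f*Z,Z],-1); return p@E[:3,:3].T+E[:3,3]
E
python3 - <<'E'
import pickle,cv2,numpy as np
from h import *
d=pickle.load(open("cap0.pkl","rb"))
for n in ["scene","side"]:
    c=d[n]; P=cloud(c); im=c["img"]; hsv=cv2.cvtColor(im,cv2.COLOR_RGB2HSV)
    z=P[...,2]
    m=((abs(z-.04)<.006)&(hsv[...,2]>130)&(hsv[...,0]>12)&(hsv[...,0]<30)).astype(np.uint8)
    m=cv2.morphologyEx(m,cv2.MORPH_CLOSE,np.ones((5,5)))
    k,l,s,ce=cv2.connectedComponentsWithStats(m); i=1+np.argmax(s[1:,4])
    cs,_=cv2.findContours((l==i).astype(np.uint8),cv2.RETR_EXTERNAL,cv2.CHAIN_APPROX_NONE)
    w=ray(c,cs[0][:,0],.04)[:,:2]
    rect=cv2.minAreaRect((w*1000).astype(np.float32)); print(n,"board",s[i,4],rect, cv2.boxPoints(rect).round(0).tolist())
    box=rect
    ctr=np.array(rect[0])/1000
    near=np.hypot(P[...,0]-ctr[0],P[...,1]-ctr[1])<.2
    hull=cv2.convexHull(cs[0]); inside=np.zeros((480,640),np.uint8); cv2.fillPoly(inside,[hull],1)
    inside=cv2.erode(inside,np.ones((5,5)))
    g=((hsv[...,1]<60)&(inside>0)).astype(np.uint8)
    k,l,s,ce=cv2.connectedComponentsWithStats(g)
    for j in range(1,k):
        if s[j,4]<15: continue
        zz=z[l==j]; top=zz.max()
        print(" grey",s[j,4],ce[j].round(1),"z",np.percentile(zz,[5,50,95]).round(3), "mean pt",P[l==j].mean(0).round(4),"ray .054",ray(c,ce[j],.054).round(4))
    wsm=(z>.02)&(hsv[...,1]<40)
    y0,y1,x0,x1=(150,330,230,470) if n=="scene" else (190,380,190,420)
    cv2.imwrite(f"pics/{n}0c.png",cv2.resize(im[y0:y1,x0:x1,::-1],None,fx=3,fy=3,interpolation=cv2.INTER_CUBIC))
E
```

```text
scene board 11409 ((552.2872924804688, 43.621910095214844), (232.650146484375, 303.7323913574219), 5.176803112030029) [[423.0, 184.0], [450.0, -118.0], [682.0, -97.0], [654.0, 205.0]]
 grey 4146 [328.2 250.4] z [0.035 0.039 0.079] mean pt [0.5851 0.0435 0.0467] ray .054 [[0.5887 0.0469 0.054 ]]
 grey 132 [351.3 226.7] z [0.034 0.038 0.042] mean pt [0.5008 0.0505 0.0383] ray .054 [[0.5093 0.0549 0.054 ]]
 grey 159 [379.2 224.7] z [0.038 0.052 0.056] mean pt [0.4775 0.1066 0.0698] ray .054 [[0.4686 0.103  0.054 ]]
 grey 282 [281.  260.6] z [0.035 0.038 0.042] mean pt [ 0.6633 -0.026   0.0422] ray .054 [[ 0.6678 -0.0216  0.054 ]]
 grey 73 [388.4 264. ] z [0.036 0.039 0.042] mean pt [0.5334 0.1686 0.0388] ray .054 [[0.5411 0.1711 0.054 ]]
 grey 138 [315.5 271.8] z [0.035 0.039 0.042] mean pt [0.6437 0.0519 0.0461] ray .054 [[0.6469 0.0541 0.054 ]]
 grey 44 [384.6 269.9] z [0.035 0.039 0.042] mean pt [0.5505 0.1694 0.0388] ray .054 [[0.558  0.1719 0.054 ]]
 grey 108 [358.5 299.3] z [0.035 0.039 0.043] mean pt [0.645  0.1624 0.0484] ray .054 [[0.6473 0.1632 0.054 ]]
side board 11355 ((554.6162109375, 38.08137512207031), (237.97044372558594, 321.4048767089844), 5.843864917755127) [[420.0, 186.0], [453.0, -134.0], [689.0, -110.0], [657.0, 210.0]]
 grey 4896 [295.9 261.2] z [0.039 0.041 0.081] mean pt [0.5841 0.0532 0.0468] ray .054 [[0.5784 0.0638 0.054 ]]
 grey 464 [336.2 287.6] z [0.039 0.044 0.056] mean pt [0.4756 0.0797 0.051 ] ray .054 [[0.4738 0.0833 0.054 ]]
 grey 23 [365.  275.7] z [0.04  0.041 0.042] mean pt [0.4481 0.0143 0.041 ] ray .054 [[0.4427 0.0264 0.054 ]]
 grey 92 [278.  302.9] z [0.039 0.041 0.043] mean pt [0.5516 0.1641 0.0408] ray .054 [[0.5442 0.1735 0.054 ]]
 grey 125 [285.9 307.9] z [0.039 0.041 0.043] mean pt [0.5321 0.1661 0.0408] ray .054 [[0.5251 0.1756 0.054 ]]
 grey 37 [330.6 325.1] z [0.038 0.04  0.042] mean pt [0.4416 0.1567 0.0404] ray .054 [[0.4361 0.1666 0.054 ]]
```

```bash
ls pics
```

```text
scene0.png
scene0c.png
side0.png
side0c.png
wrist0.png
```

View pics/scene0c.png

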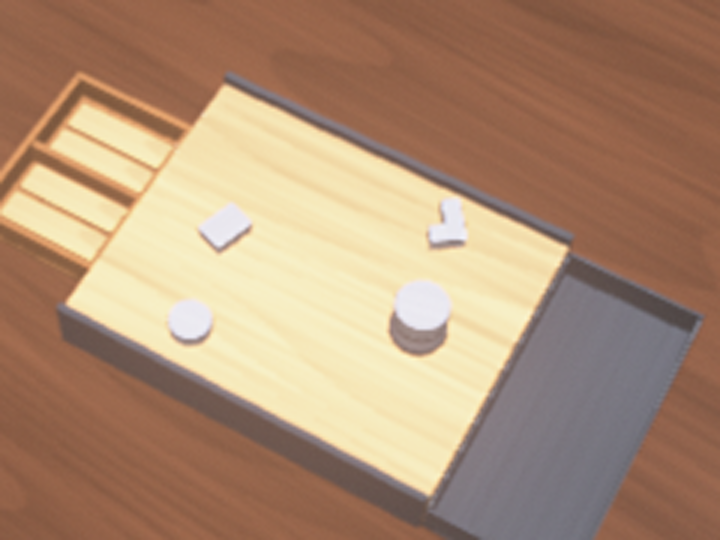

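View pics/side0c.png

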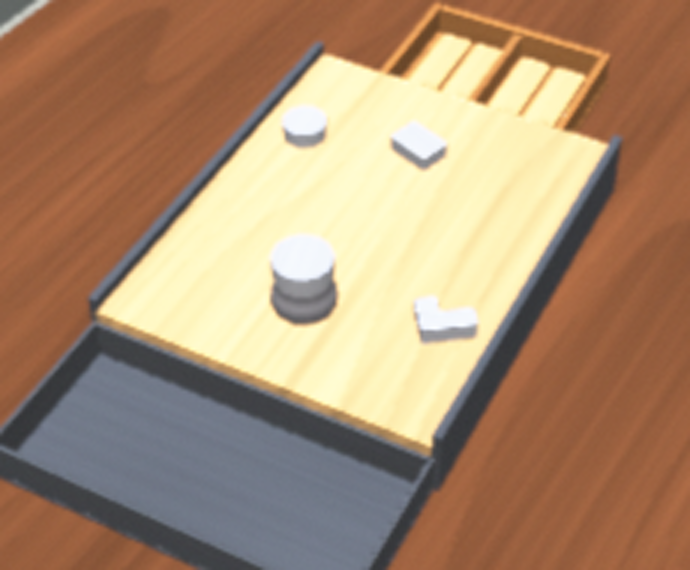

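```bash
cat > seg.py <<'E'
import pickle,cv2,numpy as np
from h import *
C=np.array([.5535,.0425]); A=np.radians(5.3)
R=np.array([[np.cos(A),-np.sin(A)],[np.sin(A),np.cos(A)]])
def tob(p): return (np.asarray(p)[...,:2]-C)@R
def seg(c,T=None,zlo=.047,verbose=1):
    P=cloud(c,T); im=c["img"].astype(int); z=P[...,2]
    b=tob(P)
    m=((im[...,0]-im[...,2]<40)&(z>.036)&(abs(b[...,0])<.111)&(abs(b[...,1])<.16)).astype(np.uint8)
    k,l,s,ce=cv2.connectedComponentsWithStats(m); out=[]
    for j in range(1,k):
        if s[j,4]<40: continue
        zz=z[l==j]; h=np.percentile(zz,90); ht=.082 if h>.065 else .054
        top=((l==j)&(z>ht-.006)&(im.sum(-1)>500)).astype(np.uint8)
        cs,_=cv2.findContours(top,cv2.RETR_EXTERNAL,cv2.CHAIN_APPROX_NONE)
        if not cs: continue
        ct=max(cs,key=len)[:,0]; w=tob(ray(c,ct,ht,T))*1000
        mm=cv2.moments(w.astype(np.float32)); 
        cc=np.array([mm['m10'],mm['m01']])/max(mm['m00'],1e-9)
        rr=cv2.minAreaRect(w.astype(np.float32))
        print(s[j,4],"px",ce[j].round(0),"h",h.round(3),"board mm:",cc.round(1),"minrect",np.round(rr[0],1),np.round(rr[1],1),round(rr[2],1))
    # box extents
E
python3 - <<'E'
import pickle
from seg import *
d=pickle.load(open("cap0.pkl","rb"))
for n in ["scene","side"]:
    print(n); seg(d[n])
    c=d[n]
    pts={"scene":[(226,80),(567,243),(432,496),(67,308)],"side":[(322,57),(612,145),(432,448),(97,318)]}[n]
    o=(230,150) if n=="scene" else (190,190)
    uv=np.array(pts)/3.+o
    w=ray(c,uv,.04); print((w*1000).round(0).tolist()); print((tob(w)*1000).round(1).tolist())
E
```

```text
scene
172 px [304. 225.] h 0.055 board mm: [  5.3 -76.3] minrect [  5.3 -76.4] [24.7 32.3] 70.2
148 px [379. 225.] h 0.054 board mm: [-79.7  67.2] minrect [-81.8  64. ] [36.7 25.2] 30.1
401 px [370. 255.] h 0.083 board mm: [ 7.  85.6] minrect [ 6.9 85.6] [36.  38.2] 30.0
179 px [293. 257.] h 0.055 board mm: [ 86.5 -58.4] minrect [ 85.9 -58.9] [29.4 28.1] 30.6
[[449.0, -114.0, 40.0], [423.0, 182.0, 40.0], [653.0, 206.0, 40.0], [683.0, -90.0, 40.0]]
[[-118.8, -146.5], [-117.4, 150.7], [114.4, 153.9], [116.7, -143.4]]
side
179 px [291. 231.] h 0.056 board mm: [ 81.5 -61.4] minrect [ 81.5 -61.9] [28.2 26.6] 27.0
198 px [329. 237.] h 0.056 board mm: [  0.  -79.1] minrect [ -0.3 -78.7] [25.  34.9] 70.4
571 px [291. 282.] h 0.083 board mm: [ 2.  83.4] minrect [ 1.8 83.9] [38.8 36.6] 27.0
242 px [338. 296.] h 0.056 board mm: [-85.5  64.4] minrect [-86.4  61.3] [37.  28.4] 33.3
[[681.0, -94.0, 40.0], [449.0, -119.0, 40.0], [420.0, 181.0, 40.0], [651.0, 205.0, 40.0]]
[[114.2, -147.7], [-118.9, -151.5], [-119.8, 149.8], [112.2, 153.2]]
```

step_arm(commands=[[[-30.5, 32.7, -4.7], 0], [[-30.5, 32.7, -4.7], 0], [[-30.5, 32.7, -4.7], 0], [[-30.5, 32.7, -4.7], 0], [[-30.5, 32.7, -4.7], 0], [[-30.5, 32.7, -4.7], 0], [[-30.5, 32.7, -4.7], 0], [[-30.5, 32.7, -4.7], 0], [[-30.5, 32.7, -4.7], 0], [[-30.5, 32.7, -4.7], 0], [[-30.5, 32.7, -4.7], 0], [[-30.5, 32.7, -4.7], 0], [[-30.5, 32.7, -4.7], 0], [[-30.5, 32.7, -4.7], 0], [[-30.5, 32.7, -4.7], 0], [[-30.5, 32.7, -4.7], 0], [[-30.5, 32.7, -4.7], 0], [[-30.5, 32.7, -4.7], 0]], gripper=1, grip_force=20)

```text
time_s: 2.4
tcp_pos: [0.5501, 0.0827, 0.3112]
eef_rot: [180.0, -0.0, -162.6]
contact_force: [1.3, -0.3, -0.5]
gripper_width: 0.0005
```

step_arm(commands=[[[0, 0, 0], -9.75], [[0, 0, 0], -9.75], [[0, 0, 0], -9.75], [[0, 0, 0], -9.75], [[0, 0, 0], -9.75], [[0, 0, 0], -9.75], [[0, 0, 0], -9.75], [[0, 0, 0], -9.75], [[0, 0, 0], 0], [[0, 0, 0], 0]])

```text
time_s: 3.65
tcp_pos: [0.5497, 0.0812, 0.3111]
eef_rot: [180.0, -0.0, -84.9]
contact_force: [-0.5, 1.1, -0.2]
gripper_width: 0.0003
```

```bash
cat >> seg.py <<'E'
def wristT(s,c):
    from scipy.spatial.transform import Rotation as Ro
    M=np.eye(4); M[:3,:3]=Ro.from_euler("xyz",s["eef_rot"],degrees=True).as_matrix(); M[:3,3]=s["tcp_pos"]
    return M@c["T_tool_cam"]
E
python3 - <<'E'
from plant import r, imaging
from seg import *
s=r.get_state(); c=imaging.capture("wrist")
pickle.dump((s,c),open("w1.pkl","wb"))
cv2.imwrite("pics/w1.png",c["img"][:,:,::-1])
print(s["time_s"],s["tcp_pos"],s["eef_rot"],s["contact_force"],s["gripper_width"],"board",tob(s["tcp_pos"]))
seg(c,wristT(s,c))
E
```

```text
3.65 [0.5496833  0.08123867 0.31106209] [ 1.79988411e+02 -2.77374376e-03 -8.48645923e+01] [-0.54794841  1.12243754 -0.19228146] 0.0003240180852828301 board [-0.00022207  0.0389256 ]
946 px [320.  74.] h 0.054 board mm: [  1.  -78.3] minrect [  1.  -78.3] [23.5 33.4] 70.9
905 px [237.  95.] h 0.055 board mm: [ 82.3 -59.9] minrect [ 82.6 -59.7] [30.7 30.2] 87.3
686 px [401. 218.] h 0.055 board mm: [-84.3  65.5] minrect [-85.   61.4] [35.6 26.3] 35.4
1536 px [319. 239.] h 0.083 board mm: [ 2.8 84.3] minrect [ 2.6 84.6] [37.7 38.2] 89.8
104812 px [317. 383.] h 0.423 board mm: [124.4 365.8] minrect [126.4 362.5] [ 1.5 33.1] 32.2
```

View pics/w1.png

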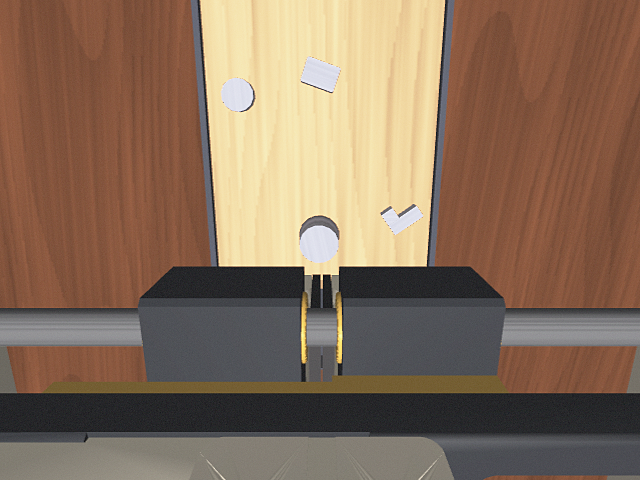

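Run:
```python
from seg import *
s,c=pickle.load(open("w1.pkl","rb"));T=wristT(s,c)
cv2.imwrite("pics/w1z.png",cv2.resize(c["img"][250:390,260:380,::-1],None,fx=5,fy=4))
P=cloud(c,T)
# tool coords
for row in (277,285,300,315,330):
    q=P[row,295:350]; print(row,[(round((x[0]-s['tcp_pos'][0])*1000),round((x[2]-s['tcp_pos'][2])*1000)) for x in q[::4]])
for v in (20,100,180,250):
    row=c["img"][v].astype(int); yel=np.where((row[:,0]-row[:,2]>40)&(row[:,0]>190))[0]
    print(v,(tob(ray(c,[(yel.min(),v),(yel.max(),v)],.04,T))*1000).round(1).tolist())
```

```text
277 [(10, 78), (9, 77), (8, 76), (7, 7), (6, 7), (4, 2), (2, 3), (1, 2), (-1, 2), (-19, -272), (-4, 5), (0, 71), (-1, 78), (-1, 77)]
285 [(9, 82), (9, 83), (8, 77), (7, 17), (5, 14), (4, 12), (2, 12), (1, 11), (-1, 11), (-2, 12), (-4, 16), (0, 71), (0, 82), (-1, 82)]
300 [(9, 89), (8, 89), (7, 81), (7, 79), (5, 24), (4, 25), (2, 26), (1, 27), (-1, 25), (-2, 26), (-4, 18), (0, 82), (0, 89), (-1, 88)]
315 [(9, 90), (8, 89), (7, 86), (6, 80), (6, 81), (5, 80), (4, 81), (3, 81), (2, 81), (1, 81), (1, 81), (0, 84), (0, 89), (-1, 90)]
330 [(8, 89), (8, 89), (7, 85), (6, 83), (5, 82), (4, 83), (4, 83), (3, 84), (2, 83), (1, 84), (0, 82), (0, 86), (-1, 90), (-1, 89)]
20 [[114.8, -128.9], [-117.8, -128.3]]
100 [[115.6, -55.5], [-117.3, -54.9]]
180 [[115.4, 25.5], [-117.8, 26.2]]
250 [[115.6, 103.6], [-117.6, 104.3]]
```

View pics/w1z.png

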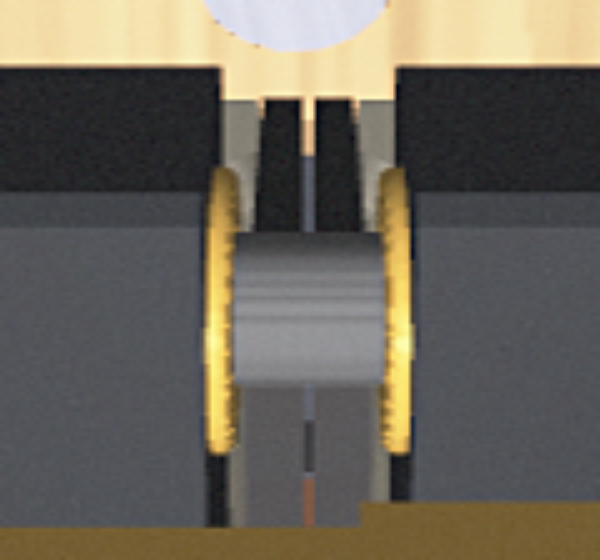

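step_arm(commands=[[[2.4, 10.5, 28], 0], [[2.4, 10.5, 28], 0], [[2.4, 10.5, 28], 0], [[2.4, 10.5, 28], 0], [[2.4, 10.5, 28], 0], [[2.4, 10.5, 28], 0], [[2.4, 10.5, 28], 0], [[2.4, 10.5, 28], 0], [[0, 0, 8], 0], [[0, 0, 8], 0], [[0, 0, 8], 0], [[0, 0, 8], 0], [[0, 0, 8], 0], [[0, 0, 2], 0], [[0, 0, 0], 0]], gripper=0.84)

```text
time_s: 5.58
tcp_pos: [0.4679, 0.0543, 0.0451]
eef_rot: [180.0, -0.0, -84.6]
contact_force: [-0.1, 1.5, 0.4]
gripper_width: 0.0142
```

```bash
cat > look.py <<'E'
import sys
from plant import r, imaging
from seg import *
tag=sys.argv[1]; s=r.get_state()
print(s["time_s"],s["tcp_pos"].round(4),s["eef_rot"].round(1),"F",s["contact_force"].round(1),"w",s["gripper_width"],"board mm",(tob(s["tcp_pos"])*1000).round(1))
ims=[]
for n in sys.argv[2:]:
    c=imaging.capture(n); print(n); seg(c,wristT(s,c) if n=="wrist" else None); im=c["img"]
    im={"scene":im[150:350,220:480],"side":im[180:400,180:430],"wrist":im}[n]
    ims.append(cv2.resize(im,(400 if len(sys.argv)>3 else 640,)*1+((330 if len(sys.argv)>3 else 480),)))
cv2.imwrite(f"pics/{tag}.png",np.hstack(ims)[:,:,::-1])
E
python3 look.py a1 scene side
```

```text
5.575 [0.4679 0.0543 0.0451] [180.   -0.  -84.6] F [-0.1  1.5  0.4] w 0.014203322764003134 board mm [-84.1  19.6]
scene
10477 px [384. 132.] h 0.485 board mm: [-285.6  -58.2] minrect [-295.4  -62.8] [ 60.4 139.2] 9.9
172 px [304. 225.] h 0.055 board mm: [  5.4 -76.5] minrect [  5.2 -76.6] [24.5 32.2] 71.1
148 px [379. 225.] h 0.055 board mm: [-79.9  67.1] minrect [-81.8  64. ] [36.7 25.2] 30.1
400 px [370. 255.] h 0.083 board mm: [ 7.  85.7] minrect [ 6.9 85.6] [36.  38.2] 30.0
182 px [293. 256.] h 0.055 board mm: [ 86.4 -58.5] minrect [ 85.9 -58.9] [29.4 28.1] 30.6
side
1056 px [356.  57.] h 0.489 board mm: [0. 0.] minrect [  309.6 -1045.7] [3.5 0. ] -152.6
970 px [337.  88.] h 0.48 board mm: [ 186.9 -473.3] minrect [ 188.3 -477.5] [11.8 73.5] 9.7
5713 px [301. 262.] h 0.156 board mm: [-12.8 -57.4] minrect [ -8.3 -58.6] [ 50.7 129.5] 61.9
340 px [335. 294.] h 0.055 board mm: [-86.8  66.1] minrect [-87.7  63.2] [36.7 33.5] 34.7
```

View pics/a1.png

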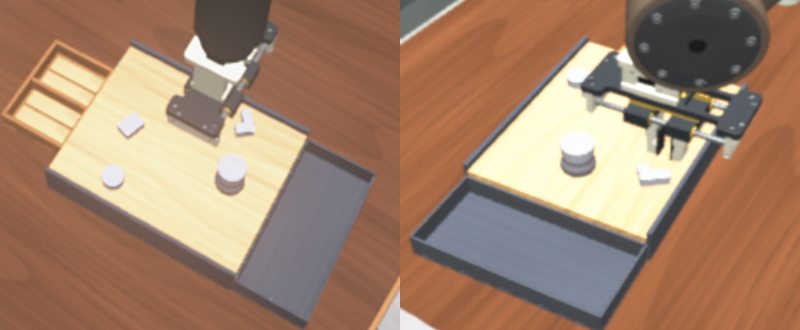

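step_arm(commands=[[[-6, 0, 0], 0], [[-6, 0, 0], 0], [[-7, 0, 0], 0], [[-7, 0, 0], 0], [[-7, 0, 0], 0], [[-7, 0, 0], 0], [[-7, 0, 0], 0], [[-7, 0, 0], 0], [[-7, 0, 0], 0], [[-7, 0, 0], 0], [[-7, 0, 0], 0], [[0, 0, 0], 0]])

```text
time_s: 7.18
tcp_pos: [0.461, 0.1296, 0.0452]
eef_rot: [-180.0, 0.0, -84.6]
contact_force: [1.2, -0.9, 0.2]
gripper_width: 0.0143
```

```bash
python3 look.py a2 scene side
```

```text
7.175 [0.461  0.1296 0.0452] [-180.     0.   -84.6] F [ 1.2 -0.9  0.2] w 0.014254428135669848 board mm [-84.   95.3]
scene
9515 px [409. 157.] h 0.485 board mm: [-280.3   47.1] minrect [-292.8   41.5] [ 85.8 143. ] 9.7
171 px [304. 225.] h 0.055 board mm: [  5.2 -76.3] minrect [  5.3 -76.2] [24.6 32.2] 71.1
182 px [293. 256.] h 0.055 board mm: [ 86.5 -58.2] minrect [ 85.9 -58.9] [29.4 28.1] 30.6
side
1328 px [332.  77.] h 0.489 board mm: [0. 0.] minrect [ 244.3 -845. ] [ 2.6 17.8] 63.7
7396 px [297. 240.] h 0.449 board mm: [-7.6 18.9] minrect [-5.5 18.1] [ 56.9 137. ] 44.9
```

View pics/a2.png

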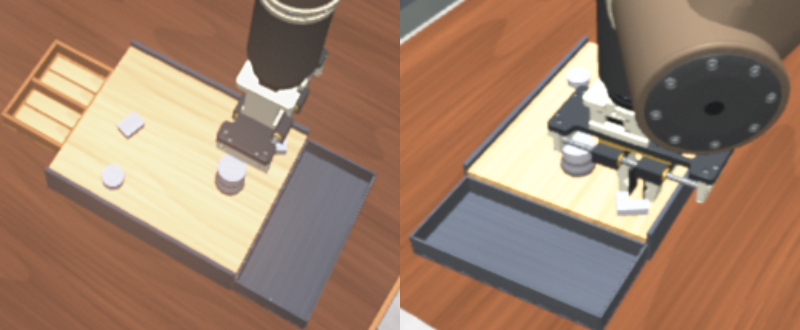

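step_arm(commands=[[[-6, 0, 0], 0], [[-6, 0, 0], 0], [[-6, 0, 0], 0], [[-6, 0, 0], 0], [[-6, 0, 0], 0], [[-6, 0, 0], 0], [[-6, 0, 0], 0], [[-6, 0, 0], 0], [[-6, 0, 0], 0], [[-6, 0, 0], 0], [[-6, 0, 0], 0], [[-4, 0, 0], 0], [[0, 0, 0], 0]])

```text
time_s: 8.9
tcp_pos: [0.4544, 0.1989, 0.0451]
eef_rot: [-180.0, 0.0, -84.6]
contact_force: [0.5, -0.8, 0.1]
gripper_width: 0.0139
```

```bash
python3 look.py a3 scene side
```

```text
8.9 [0.4544 0.1989 0.0451] [-180.     0.   -84.6] F [ 0.5 -0.8  0.1] w 0.013853163651500924 board mm [-84.2 164.9]
scene
3376 px [431. 161.] h 0.485 board mm: [-285.1   90.8] minrect [-289.6   89. ] [78.1 16. ] 47.8
173 px [304. 225.] h 0.055 board mm: [  5.2 -76.4] minrect [  5.3 -76.4] [24.7 32.3] 70.2
397 px [370. 255.] h 0.082 board mm: [ 7.  85.8] minrect [ 6.9 85.6] [36.  38.2] 30.0
185 px [293. 256.] h 0.055 board mm: [ 86.4 -58.4] minrect [ 85.9 -58.9] [29.4 28.1] 30.6
side
1052 px [258. 268.] h 0.153 board mm: [39.8 74.4] minrect [39.8 77.2] [ 4.1 31.9] 4.8
```

View pics/a3.png

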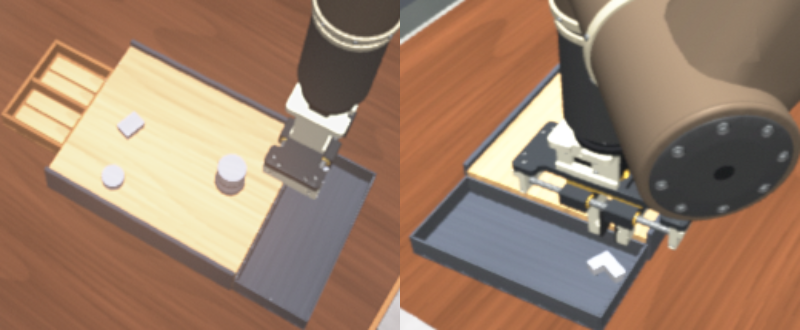

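step_arm(commands=[[[0, 0, -20], 0], [[0, 0, -20], 0], [[0, 0, -20], 0], [[0, 0, -5], 0], [[17.7, -11.1, 0], 0], [[17.7, -11.1, 0], 0], [[17.7, -11.1, 0], 0], [[17.7, -11.1, 0], 0], [[17.7, -11.1, 0], 0], [[17.7, -11.1, 0], 0], [[17.7, -11.1, 0], 0], [[17.7, -11.1, 0], 0], [[17.7, -11.1, 0], 0], [[17.7, -11.1, 0], 0], [[17.7, -11.1, 0], 0], [[17.7, -11.1, 0], 0], [[17.7, -11.1, 0], 0], [[17.7, -11.1, 0], 0], [[17.7, -11.1, 0], 0], [[0, 0, 0], 0]])

```text
time_s: 11.5
tcp_pos: [0.6458, -0.0516, 0.1098]
eef_rot: [180.0, -0.0, -84.7]
contact_force: [-0.7, 1.2, 0.0]
gripper_width: 0.0141
```

step_arm(commands=[[[0, 0, 13], 0], [[0, 0, 13], 0], [[0, 0, 13], 0], [[0, 0, 13], 0], [[0, 0, 13], 0], [[0, 0, 0], 0]])

```text
time_s: 12.25
tcp_pos: [0.644, -0.0502, 0.0437]
eef_rot: [179.9, -0.0, -84.7]
contact_force: [-0.3, -0.4, 0.3]
gripper_width: 0.0143
```

```bash
python3 look.py b1 scene side
```

```text
12.25 [ 0.644  -0.0502  0.0437] [179.9  -0.  -84.7] F [-0.3 -0.4  0.3] w 0.014267771570114452 board mm [  81.6 -100.7]
scene
13626 px [398.  95.] h 0.606 board mm: [-201.3  -92.9] minrect [-198.1  -92. ] [139.1  19.7] 10.4
329 px [452.  66.] h 0.589 board mm: [0. 0.] minrect [-531.4   28.2] [0. 0.] 0.0
1518 px [293. 209.] h 0.328 board mm: [  31.3 -106.7] minrect [  26.8 -105.7] [18.3 47.5] 76.6
400 px [370. 255.] h 0.082 board mm: [ 6.9 85.8] minrect [ 6.9 85.6] [36.  38.2] 30.0
187 px [293. 257.] h 0.055 board mm: [ 86.3 -58.6] minrect [ 85.9 -58.9] [29.4 28.1] 30.6
side
17061 px [289.  97.] h 0.553 board mm: [ 161.9 -205.8] minrect [ 169.1 -211.4] [ 47.3 116.3] 37.0
179 px [291. 231.] h 0.056 board mm: [ 81.6 -61.5] minrect [ 81.5 -61.9] [28.2 26.6] 27.0
199 px [329. 237.] h 0.056 board mm: [  0.  -79.1] minrect [ -0.3 -78.7] [25.  34.9] 70.4
568 px [291. 282.] h 0.084 board mm: [ 2.  83.4] minrect [ 1.8 83.9] [38.8 36.6] 27.0
```

View pics/b1.png

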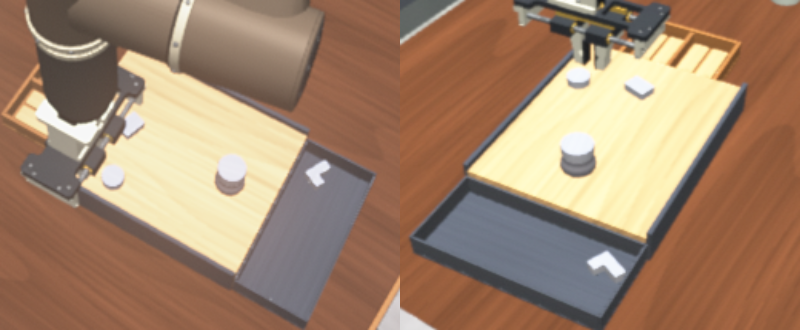

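step_arm(commands=[[[-5, 0, 0], 0], [[-5, 0, 0], 0], [[-7, 0, 0], 0], [[-7, 0, 0], 0], [[-7, 0, 0], 0], [[-7, 0, 0], 0], [[-7, 0, 0], 0], [[-7, 0, 0], 0], [[-7, 0, 0], 0], [[-7, 0, 0], 0], [[-7, 0, 0], 0], [[-7, 0, 0], 0], [[-7, 0, 0], 0], [[-7, 0, 0], 0], [[-7, 0, 0], 0], [[-7, 0, 0], 0], [[-7, 0, 0], 0], [[0, 0, 0], 0]])

```text
time_s: 14.6
tcp_pos: [0.6341, 0.065, 0.045]
eef_rot: [180.0, 0.0, -84.6]
contact_force: [0.4, -0.4, -0.2]
gripper_width: 0.0138
```

```bash
python3 look.py b2 scene side
```

```text
14.6 [0.6341 0.065  0.045 ] [180.    0.  -84.6] F [ 0.4 -0.4 -0.2] w 0.013804076540999397 board mm [82.3 15. ]
scene
7404 px [423. 122.] h 0.611 board mm: [-241.4   87.1] minrect [-237.7   88.3] [144.4  17.7] 17.4
1860 px [332. 137.] h 0.487 board mm: [0. 0.] minrect [-232.5  -80.1] [2.4 0. ] 120.3
407 px [370. 255.] h 0.082 board mm: [ 7.1 85.7] minrect [ 7.  85.5] [36.  38.4] 30.0
191 px [335. 273.] h 0.134 board mm: [65.5 34.4] minrect [65.5 34.4] [4.7 2.1] 28.8
side
145 px [220.  86.] h 0.475 board mm: [ 589.8 -560.7] minrect [ 594.6 -549.7] [90.1 32.3] 61.9
4820 px [277. 204.] h 0.299 board mm: [163.1 -71.1] minrect [168.4 -75.7] [ 48.  116.8] 45.0
203 px [329. 237.] h 0.056 board mm: [  0.1 -79. ] minrect [ -0.3 -78.6] [25.2 34.9] 70.4
575 px [291. 282.] h 0.084 board mm: [ 1.9 83.6] minrect [ 1.8 83.9] [38.8 36.6] 27.0
```

View pics/b2.png

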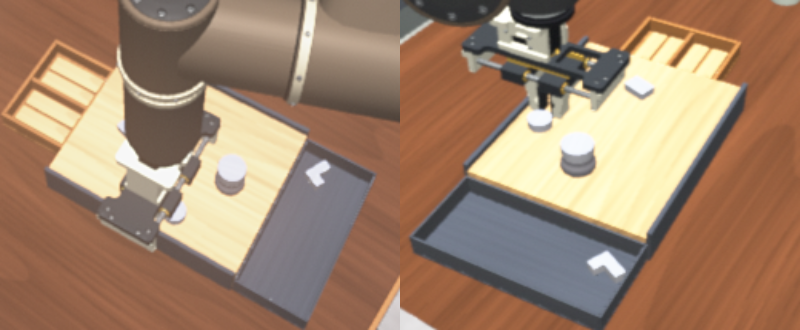

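step_arm(commands=[[[-7, 0, 0], 0], [[-7, 0, 0], 0], [[-7, 0, 0], 0], [[-7, 0, 0], 0], [[-7, 0, 0], 0], [[-7, 0, 0], 0], [[-7, 0, 0], 0], [[-7, 0, 0], 0], [[-7, 0, 0], 0], [[-7, 0, 0], 0], [[0, 0, 0], 0]])

```text
time_s: 16.08
tcp_pos: [0.6277, 0.1346, 0.0452]
eef_rot: [-180.0, 0.0, -84.6]
contact_force: [-0.1, 0.2, -0.2]
gripper_width: 0.0139
```

```bash
python3 look.py b3 scene side
```

```text
16.075 [0.6277 0.1346 0.0452] [-180.     0.   -84.6] F [-0.1  0.2 -0.2] w 0.013918702845948334 board mm [82.4 84.9]
scene
1970 px [375. 156.] h 0.487 board mm: [0. 0.] minrect [-191.   -74.1] [2.3 0. ] 120.2
1557 px [394. 213.] h 0.465 board mm: [-78.2  84.5] minrect [-79.5  85.1] [ 3.7 29.4] 69.7
175 px [304. 225.] h 0.055 board mm: [  5.4 -76.4] minrect [  5.4 -76.3] [24.9 32.2] 70.5
132 px [366. 290.] h 0.134 board mm: [0. 0.] minrect [ 66.5 108.9] [8.1 0.9] 3.3
side
4767 px [264. 240.] h 0.27 board mm: [ 4.3 82.4] minrect [17.6 74.2] [40.3 74.9] 58.2
213 px [329. 237.] h 0.056 board mm: [  0.1 -79. ] minrect [ -0.3 -78.6] [25.2 34.9] 70.4
```

View pics/b3.png

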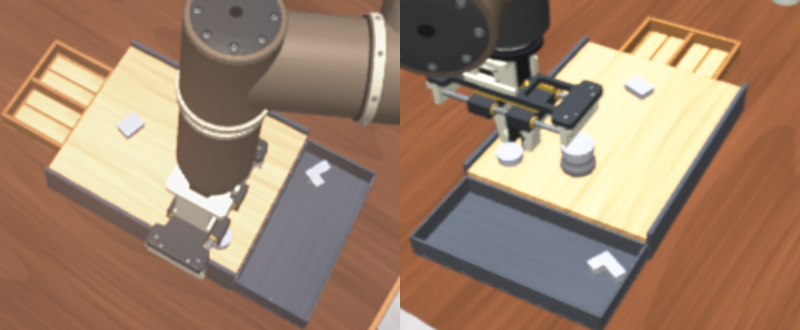

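step_arm(commands=[[[-7, 0, 0], 0], [[-7, 0, 0], 0], [[-7, 0, 0], 0], [[-7, 0, 0], 0], [[-7, 0, 0], 0], [[-7, 0, 0], 0], [[-7, 0, 0], 0], [[-7, 0, 0], 0], [[-7, 0, 0], 0], [[-7, 0, 0], 0], [[-7, 0, 0], 0], [[-3, 0, 0], 0], [[0, 0, 0], 0]])

```text
time_s: 17.8
tcp_pos: [0.6202, 0.2139, 0.0451]
eef_rot: [180.0, -0.0, -84.6]
contact_force: [0.1, -0.8, -0.3]
gripper_width: 0.0141
```

```bash
python3 look.py b4 scene side
```

```text
17.8 [0.6202 0.2139 0.0451] [180.   -0.  -84.6] F [ 0.1 -0.8 -0.3] w 0.014098221622937113 board mm [ 82.2 164.5]
scene
873 px [411. 172.] h 0.487 board mm: [0. 0.] minrect [-228.6   54.2] [0. 0.] 0.0
170 px [305. 225.] h 0.055 board mm: [  5.1 -76.5] minrect [  5.4 -76.3] [24.9 32.2] 70.5
328 px [368. 254.] h 0.084 board mm: [ 7.8 82.5] minrect [ 8.3 81. ] [38.4 29.8] 16.8
side
203 px [329. 237.] h 0.056 board mm: [  0.1 -79. ] minrect [ -0.3 -78.6] [25.2 34.9] 70.4
1327 px [272. 272.] h 0.156 board mm: [ 0.8 83.2] minrect [ 0.3 83.2] [35.4 36.6] 27.0
```

View pics/b4.png

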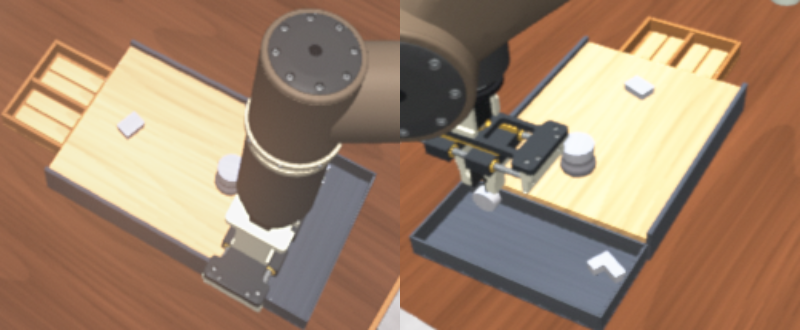

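step_arm(commands=[[[-4, 0, 0], 0], [[-4, 0, 0], 0], [[-4, 0, 0], 0], [[0, 0, 0], 0], [[0, 0, -15], 0], [[0, 0, -20], 0], [[0, 0, -20], 0], [[0, 0, -10], 0], [[20, 5, 0], 0], [[20, 5, 0], 0], [[20, 5, 0], 0], [[20, 5, 0], 0], [[20, 5, 0], 0], [[20, 5, 0], 0], [[20, 5, 0], 0], [[20, 5, 0], 0], [[0, 0, 0], 0]])

```text
time_s: 20.02
tcp_pos: [0.5939, 0.0609, 0.1102]
eef_rot: [180.0, -0.0, -84.7]
contact_force: [-0.2, 0.3, 0.5]
gripper_width: 0.014
```

```bash
python3 look.py b5 scene side
```

```text
20.025 [0.5939 0.0609 0.1102] [180.   -0.  -84.7] F [-0.2  0.3  0.5] w 0.01396019837719916 board mm [41.9 14.6]
scene
12954 px [377. 143.] h 0.579 board mm: [-170.1  -95.4] minrect [-181.4 -106.2] [ 61.2 152. ] 6.6
2315 px [345.  89.] h 0.552 board mm: [0. 0.] minrect [-317.2 -161.2] [2.5 0. ] 120.4
398 px [370. 255.] h 0.083 board mm: [ 7.  85.8] minrect [ 6.9 85.6] [36.  38.2] 30.0
side
180 px [246.  40.] h 0.54 board mm: [ 722.1 -931. ] minrect [ 733.2 -901.8] [155.7  54.6] 64.4
5913 px [294. 182.] h 0.355 board mm: [ 198.2 -171. ] minrect [ 201.5 -178.4] [ 74.8 171.9] 40.0
568 px [291. 282.] h 0.084 board mm: [ 2.  83.4] minrect [ 1.8 83.9] [38.8 36.6] 27.0
```

View pics/b5.png

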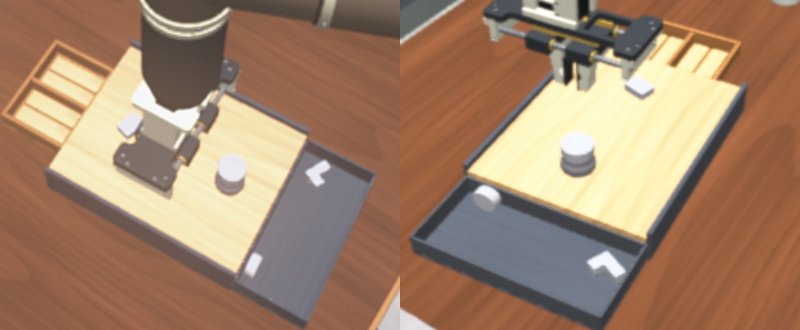

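step_arm(commands=[[[15.6, 0, 0], 0], [[15.6, 0, 0], 0], [[15.6, 0, 0], 0], [[15.6, 0, 0], 0], [[15.6, 0, 0], 0], [[15.6, 0, 0], 0], [[0, 0, 0], 10], [[0, 0, 0], 10], [[0, 0, 0], 10], [[0, 0, 0], 10], [[0, 0, 0], 10], [[0, 0, 0], 10], [[0, 0, 0], 10], [[0, 0, 0], 10], [[0, 0, 0], 10], [[0, 0, 0], 0], [[0, 0, 0], 0]])

```text
time_s: 22.25
tcp_pos: [0.603, -0.0309, 0.1102]
eef_rot: [180.0, 0.0, -174.4]
contact_force: [-0.3, -0.9, 0.5]
gripper_width: 0.0138
```

```bash
python3 look.py c1 scene side wrist
```

```text
22.25 [ 0.603  -0.0309  0.1102] [ 180.     0.  -174.4] F [-0.3 -0.9  0.5] w 0.01383330350049151 board mm [ 42.5 -77.6]
scene
20001 px [361. 115.] h 0.599 board mm: [-167.  -241.3] minrect [-172.6 -245.6] [ 50.6 142.1] 8.9
2126 px [288.  65.] h 0.552 board mm: [0. 0.] minrect [-340.2 -297.2] [0. 0.] 0.0
392 px [370. 255.] h 0.082 board mm: [ 7.  85.8] minrect [ 6.9 85.6] [36.  38.2] 30.0
side
11600 px [309.  95.] h 0.567 board mm: [ 150.7 -407.7] minrect [ 152.2 -397.5] [ 21.6 110.9] 2.6
197 px [329. 237.] h 0.056 board mm: [  0.  -79.1] minrect [ -0.3 -78.7] [25.  34.9] 70.4
568 px [291. 282.] h 0.083 board mm: [ 2.  83.4] minrect [ 1.8 83.9] [38.8 36.6] 27.0
wrist
2840 px [320. 178.] h 0.054 board mm: [  1.  -78.7] minrect [  1.  -78.7] [23.3 33.4] 71.0
4658 px [610. 184.] h 0.081 board mm: [ 6.  68.4] minrect [ 6.1 67.7] [28.5  6.4] 11.9
106858 px [317. 382.] h 0.222 board mm: [ 55.6 -59. ] minrect [ 55.9 -59.9] [2.9 6.2] 39.9
```

View pics/c1.png

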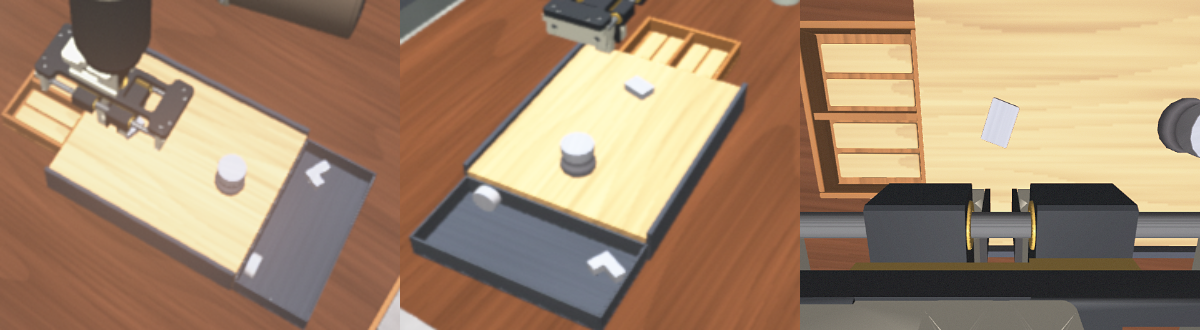

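step_arm(commands=[[[0, 0, 15], 0], [[0, 0, 15], 0], [[0, 0, 15], 0], [[0, 0, 15], 0], [[0, 0, 5], 0], [[0, 0, 0], 0], [[5, 0, 0], 0], [[6, 0, 0], 0], [[6, 0, 0], 0], [[6, 0, 0], 0], [[6, 0, 0], 0], [[6, 0, 0], 0], [[6, 0, 0], 0], [[6, 0, 0], 0], [[6, 0, 0], 0], [[6, 0, 0], 0], [[6, 0, 0], 0], [[6, 0, 0], 0], [[6, 0, 0], 0], [[3, 0, 0], 0]])

```text
time_s: 24.9
tcp_pos: [0.5228, -0.0381, 0.0452]
eef_rot: [180.0, -0.0, -174.6]
contact_force: [1.3, -1.2, -0.5]
gripper_width: 0.0141
```

step_arm(commands=[[[0, 0, 0], 0], [[-6, 0, 0], 0], [[-6, 0, 0], 0], [[0, 0, -20], 0], [[0, 0, -20], 0], [[0, 0, -20], 0], [[0, 0, -5], 0], [[0, 0, 0], 0]])

```text
time_s: 25.9
tcp_pos: [0.5353, -0.0369, 0.1099]
eef_rot: [180.0, 0.0, -174.7]
contact_force: [-0.6, 0.3, -0.6]
gripper_width: 0.014
```

```bash
python3 look.py c2 scene side wrist
```

```text
25.9 [ 0.5353 -0.0369  0.1099] [ 180.     0.  -174.7] F [-0.6  0.3 -0.6] w 0.014026258972629494 board mm [-25.5 -77.3]
scene
16521 px [362. 105.] h 0.555 board mm: [-270.6 -249.5] minrect [-280.6 -243.3] [ 51.3 145.4] 8.2
1904 px [312.  37.] h 0.552 board mm: [0. 0.] minrect [-438.7 -338.7] [2.7 0. ] 120.5
398 px [370. 255.] h 0.083 board mm: [ 7.  85.5] minrect [ 6.9 85.6] [36.  38.2] 30.0
side
1462 px [329.  33.] h 0.564 board mm: [  570.9 -1196.4] minrect [  584.6 -1169.1] [148.5  48.5] 63.3
5294 px [346. 160.] h 0.368 board mm: [  31.8 -110.6] minrect [  31.7 -112.4] [28.7 66.6] 84.8
207 px [356. 248.] h 0.056 board mm: [-62.7 -75.8] minrect [-62.6 -75.7] [23.1 34.2] 57.8
568 px [291. 282.] h 0.084 board mm: [ 2.  83.4] minrect [ 1.8 83.9] [38.8 36.6] 27.0
wrist
2846 px [325. 189.] h 0.055 board mm: [-61.2 -75.1] minrect [-61.2 -75.1] [23.5 33.5] 57.4
110461 px [326. 379.] h 0.221 board mm: [-9.9 76.4] minrect [-10.9  74.9] [15.1  8.7] 90.0
```

View pics/c2.png

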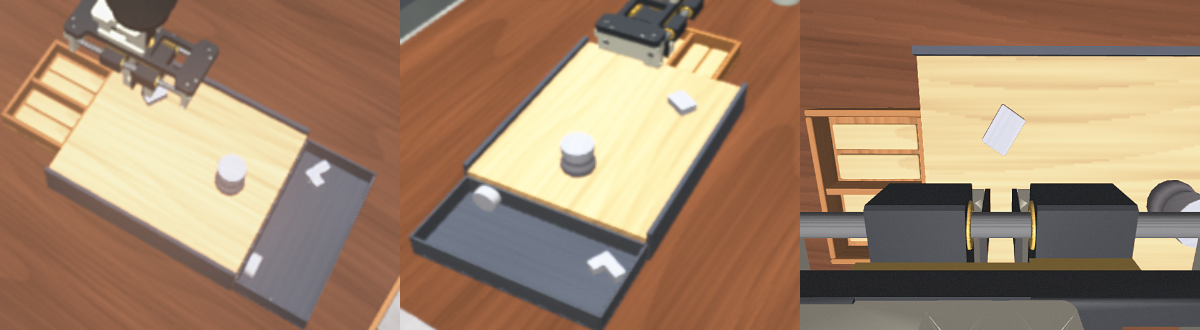

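step_arm(commands=[[[8.5, -9.5, 0], 0], [[8.5, -9.5, 0], 0], [[8.5, -9.5, 0], 0], [[9, -9.5, 0], 0], [[0, 0, 0], -10], [[0, 0, 0], -10], [[0, 0, 0], -10], [[0, 0, 0], -10], [[0, 0, 0], -10], [[0, 0, 0], -10], [[0, 0, 0], -10], [[0, 0, 0], -10], [[0, 0, 0], -10], [[0, 0, 0], 0], [[0, 0, 13], 0], [[0, 0, 13], 0], [[0, 0, 13], 0], [[0, 0, 13], 0], [[0, 0, 13], 0], [[0, 0, 0], 0]])

```text
time_s: 28.55
tcp_pos: [0.5036, -0.0781, 0.0439]
eef_rot: [179.9, -0.0, -84.7]
contact_force: [-0.1, 0.2, -0.0]
gripper_width: 0.014
```

```bash
python3 look.py c3 scene side
```

```text
28.55 [ 0.5036 -0.0781  0.0439] [179.9  -0.  -84.7] F [-0.1  0.2 -0. ] w 0.014007319744345232 board mm [ -60.9 -115.5]
scene
15354 px [344. 110.] h 0.485 board mm: [ -97.2 -160.6] minrect [ -87.3 -162.9] [70.4 94.6] 1.4
166 px [320. 206.] h 0.055 board mm: [-57.2 -73.1] minrect [-57.  -73.3] [24.4 33.7] 57.2
389 px [370. 255.] h 0.082 board mm: [ 7.  85.8] minrect [ 6.9 85.6] [36.  38.2] 30.0
side
3344 px [327. 116.] h 0.479 board mm: [ 317.  -851.6] minrect [ 322.5 -840.1] [80.8 18.2] 64.1
4385 px [363. 182.] h 0.303 board mm: [  14.1 -229. ] minrect [  15.5 -236.4] [ 72.7 134.5] 27.2
209 px [356. 248.] h 0.056 board mm: [-62.7 -75.8] minrect [-62.6 -75.7] [23.1 34.2] 57.8
570 px [291. 282.] h 0.083 board mm: [ 2.  83.4] minrect [ 1.8 83.9] [38.8 36.6] 27.0
```

View pics/c3.png

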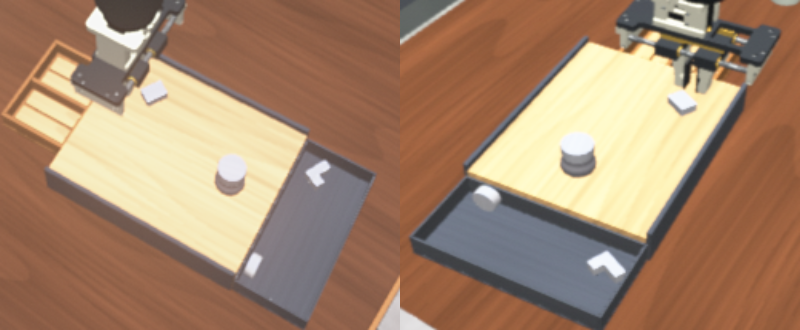

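step_arm(commands=[[[-5, 0, 0], 0], [[-5, 0, 0], 0], [[-6, 0, 0], 0], [[-6, 0, 0], 0], [[-7, 0, 0], 0], [[-7, 0, 0], 0], [[-7, 0, 0], 0], [[-7, 0, 0], 0], [[-7, 0, 0], 0], [[-7, 0, 0], 0], [[-7, 0, 0], 0], [[-7, 0, 0], 0], [[-7, 0, 0], 0], [[-7, 0, 0], 0], [[-7, 0, 0], 0], [[-7, 0, 0], 0], [[-7, 0, 0], 0], [[-7, 0, 0], 0], [[0, 0, 0], 0]])

```text
time_s: 31.02
tcp_pos: [0.4932, 0.0421, 0.0451]
eef_rot: [-180.0, 0.0, -84.6]
contact_force: [0.5, 0.5, 0.9]
gripper_width: 0.014
```

```bash
python3 look.py c4 scene side
```

```text
31.025 [0.4932 0.0421 0.0451] [-180.     0.   -84.6] F [0.5 0.5 0.9] w 0.013979148340144172 board mm [-60.1   5.1]
scene
1780 px [368.  76.] h 0.487 board mm: [0. 0.] minrect [-395.9 -174.8] [2.6 0. ] 120.4
9590 px [376. 147.] h 0.463 board mm: [-251.9  -79.5] minrect [-257.7  -80.2] [ 51.5 134.4] 14.0
397 px [370. 255.] h 0.082 board mm: [ 7.1 85.7] minrect [ 6.9 85.6] [36.  38.2] 30.0
side
2467 px [342.  66.] h 0.488 board mm: [ 239.9 -568.5] minrect [ 242.5 -555.9] [143.  36.] 68.6
2744 px [325. 245.] h 0.163 board mm: [ -3.7 -64.3] minrect [ -0.  -65.9] [82.3 37.9] 5.3
1733 px [290. 277.] h 0.082 board mm: [ 1.5 84.2] minrect [ 1.3 85.1] [38.9 39.1] 27.0
```

View pics/c4.png

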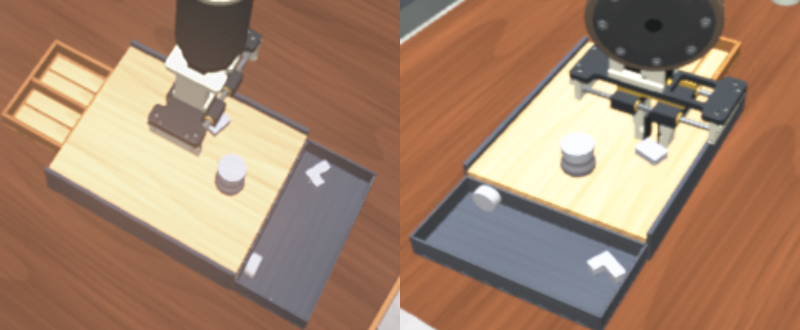

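step_arm(commands=[[[-7, 0, 0], 0], [[-7, 0, 0], 0], [[-7, 0, 0], 0], [[-7, 0, 0], 0], [[-7, 0, 0], 0], [[-7, 0, 0], 0], [[-7, 0, 0], 0], [[-7, 0, 0], 0], [[-7, 0, 0], 0], [[-7, 0, 0], 0], [[-7, 0, 0], 0], [[0, 0, 0], 0]])

```text
time_s: 32.62
tcp_pos: [0.4861, 0.1187, 0.0452]
eef_rot: [-180.0, 0.0, -84.6]
contact_force: [0.5, -0.5, -0.8]
gripper_width: 0.0139
```

```bash
python3 look.py c5 scene side
```

```text
32.625 [0.4861 0.1187 0.0452] [-180.     0.   -84.6] F [ 0.5 -0.5 -0.8] w 0.013871328350793029 board mm [-60.1  82.1]
scene
9906 px [401. 158.] h 0.485 board mm: [-255.5   26.7] minrect [-265.8   20.5] [ 69.1 142.8] 7.2
side
1441 px [324.  71.] h 0.489 board mm: [0. 0.] minrect [ 300.2 -875.6] [8.8 0. ] 136.0
1482 px [317. 100.] h 0.48 board mm: [ 220.9 -308.1] minrect [ 225.9 -314.7] [ 6.6 63.7] 37.8
4029 px [296. 278.] h 0.156 board mm: [35.1  4.6] minrect [27.1  8.4] [ 44.7 140.2] 50.8
```

View pics/c5.png

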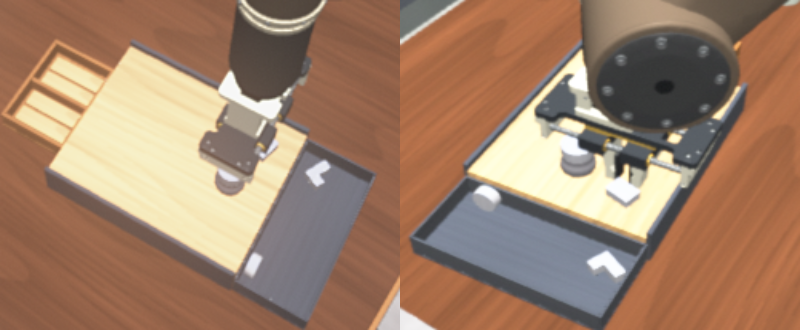

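step_arm(commands=[[[-7, 0, 0], 0], [[-7, 0, 0], 0], [[-7, 0, 0], 0], [[-7, 0, 0], 0], [[-7, 0, 0], 0], [[-7, 0, 0], 0], [[-7, 0, 0], 0], [[-7, 0, 0], 0], [[-7, 0, 0], 0], [[-7, 0, 0], 0], [[-7, 0, 0], 0], [[-7, 0, 0], 0], [[0, 0, 0], 0], [[0, 0, 0], 0]])

```text
time_s: 34.48
tcp_pos: [0.4781, 0.2017, 0.0451]
eef_rot: [180.0, -0.0, -84.6]
contact_force: [0.1, -0.5, -0.7]
gripper_width: 0.0139
```

```bash
python3 look.py c6 scene side
```

```text
34.475 [0.4781 0.2017 0.0451] [180.   -0.  -84.6] F [ 0.1 -0.5 -0.7] w 0.013851611441524908 board mm [-60.4 165.5]
scene
3399 px [427. 168.] h 0.486 board mm: [-248.3   95.9] minrect [-257.8   89.3] [83.5 16.4] 44.9
394 px [370. 255.] h 0.083 board mm: [ 7.2 85.5] minrect [ 6.9 85.6] [36.  38.2] 30.0
side
124 px [260. 261.] h 0.155 board mm: [69.2 77.4] minrect [69.1 78.6] [ 3.1 29.7] 3.2
```

View pics/c6.png

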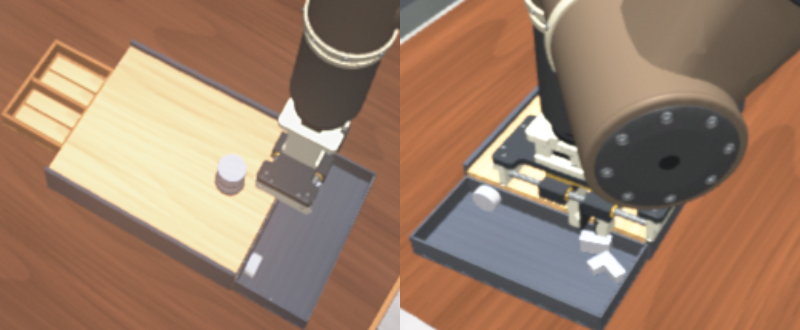

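step_arm(commands=[[[-5, 0, 0], 0], [[-5, 0, 0], 0], [[0, 0, 0], 0], [[0, 0, -15], 0], [[0, 0, -25], 0], [[0, 0, -30], 0], [[0, 0, -30], 0], [[30, 0, 0], 0], [[30, 0, 0], 0], [[30, 0, 0], 0], [[30, 0, 0], 0], [[30, 0, 0], 0], [[30, 0, 0], 0], [[0, 0, 0], 0], [[0, 0, 0], 0]])

```text
time_s: 36.45
tcp_pos: [0.4942, 0.0326, 0.1459]
eef_rot: [-179.9, 0.0, -84.7]
contact_force: [0.0, -0.6, 0.2]
gripper_width: 0.0143
```

```bash
python3 look.py c7 scene side
python3 - <<'E'
from plant import imaging
from seg import *
for n in ("scene","side"):
    c=imaging.capture(n); P=cloud(c); b=tob(P); im=c["img"].astype(int)
    m=((im.min(-1)>150)&(b[...,1]>.145)&(b[...,1]<.275)&(abs(b[...,0])<.13)).astype(np.uint8)
    k,l,s,ce=cv2.connectedComponentsWithStats(m)
    for j in range(1,k):
        if s[j,4]>25: print(n,s[j,4],ce[j].round(),"board",(b[l==j].mean(0)*1000).round(),"z",(np.percentile(P[...,2][l==j],[5,50,95])*1000).round())
    cv2.imwrite(f"pics/c8{n}.png",cv2.resize(c["img"][180:400,180:480,::-1],(800,586),interpolation=cv2.INTER_CUBIC))
E
```

```text
36.45 [0.4942 0.0326 0.1459] [-179.9    0.   -84.7] F [ 0.  -0.6  0.2] w 0.014340733153953532 board mm [-59.9  -4.4]
scene
14961 px [378.  91.] h 0.585 board mm: [-382.5 -149.4] minrect [-391.9 -154.2] [ 67.4 162.4] 9.9
394 px [370. 255.] h 0.082 board mm: [ 7.  85.7] minrect [ 6.9 85.6] [36.  38.2] 30.0
side
522 px [323.  20.] h 0.573 board mm: [  557.2 -1265. ] minrect [  559.4 -1215.5] [295.1  50.2] 82.7
4427 px [334. 182.] h 0.324 board mm: [ 127.8 -307.2] minrect [ 118.6 -299.9] [ 60.9 136.4] 58.3
570 px [291. 282.] h 0.083 board mm: [ 2.  83.4] minrect [ 1.8 83.9] [38.8 36.6] 27.0
scene 288 [394. 273.] board [  3. 148.] z [34. 39. 42.]
scene 246 [421. 255.] board [-77. 179.] z [ 1. 17. 28.]
scene 109 [384. 310.] board [ 87. 166.] z [ 3. 30. 35.]
side 205 [278. 315.] board [ -5. 147.] z [39. 41. 43.]
side 121 [235. 309.] board [ 79. 163.] z [24. 32. 36.]
side 152 [302. 338.] board [-63. 164.] z [19. 27. 29.]
side 233 [309. 355.] board [-88. 184.] z [ 5. 17. 20.]
```

View pics/c8scene.png

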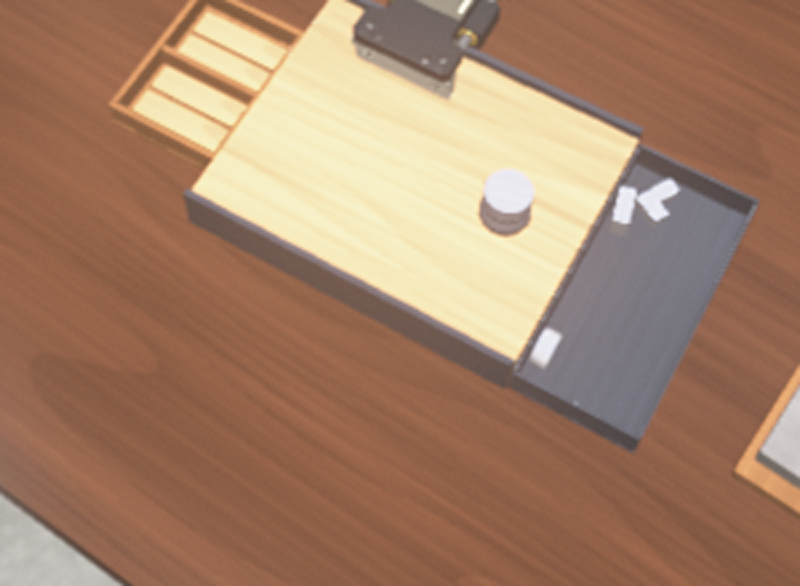

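View pics/c8side.png

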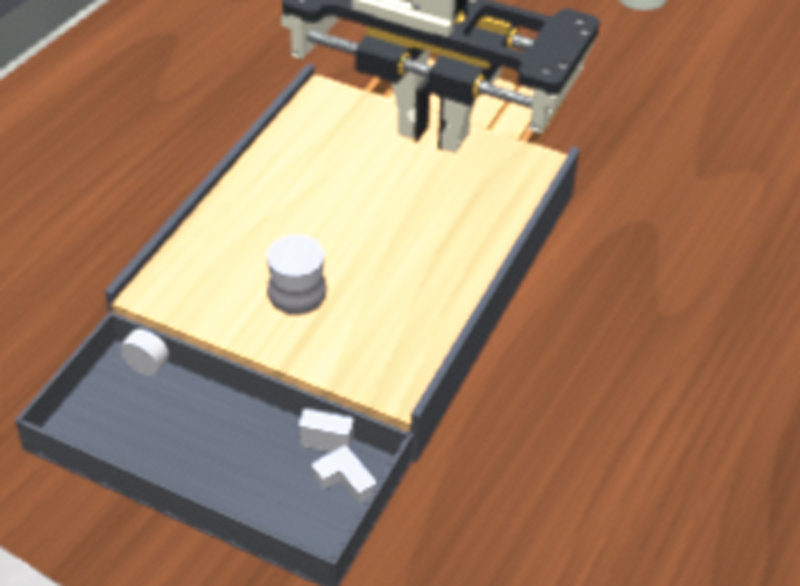

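```bash
python3 -c "
from plant import close_job
print(close_job())"
```

```text
the job is handed in; nothing more can be done
None
```

All three offcuts are in the plain tray, and I handed the job in at about 36.5 s of the 72 s allowed; the hand-in gave no verdict.

**What I did:** With the fingers nearly shut as a narrow brush, tips about 4–5 mm above the board, I swept:
1. the L piece straight along its lane and off the end;
2. the round slice the same way on the other side of the jar;
3. the block, first sideways out from behind the jar, then along and off the end.

**Last checks:**
- **Offcuts:** Both fixed cameras show all three inside the tray outline.
    - The block came to rest on its long side against the near wall, its top about 27 mm above the bench.
    - The slice came to rest on its edge against the same wall, its top about 35 mm up, which puts its centre at about 19 mm. It looked the same in every picture from about 20 s to 36 s.
- **Jar:** It measured the same as at the start, to within a few tenths of a millimetre in each camera.
- **Whetstone and oil bottle:** I did not measure them again; the arm never went near either.
- **Contact:** The force readings I saw, taken at the end of each move, stayed below 2 N. The gripper was clear of everything at hand-in.

**Disagreement:** The scene and side cameras differed by about 5 mm in x. I used the wrist camera's values, which fell in between.

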